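# Lock a resin core into the specimen vice with the hex key

### The arm

A 6-joint arm with a two-finger parallel gripper is mounted at the origin on the work surface. World frame = base frame: x ahead of the robot, y to its left, z up, the work surface at z = 0. Lengths are in m, angles in rad, forces in N, time in s.
With the tool pointing down it reaches from about 0.35 to 0.975 m from the base axis. Payload 17.4 kg.
Tool frame: the origin (TCP) lies at the very end of the fingers, on their centre line; the grasp point (between the pads) lies 19 mm behind it (env.grip_depth is the distance from the TCP to the grasp point, in m); z points along the fingers, y is the line along which they close (so a half turn about z gives the same grasp; the last joint's range is limited). The gripper opens to 85 mm and grips with 20 to 120 N. Pads are 22 mm wide; open, the fingers measure 114 mm over their backs; the gripper's body (76 mm by 85 mm) begins 54 mm behind the grasp point. The pads swing forward as they close: fully open they stand 13 mm farther back than shut.
Start: joints at [1.167, 0.116, 1.442, -0, 1.584, -0.038], TCP at [0.241, 0.63, 0.231] pointing down, gripper open.
Joint ranges: [-2.83, 2.83], [-0.83, 2.19], [0.07, 2.5], [-1.14, 4.28], [0.01, 3], [-2.97, 2.97]. Speed limits (rad/s): [1.89, 1.89, 2.22, 3.14, 3.14, 3.14].

### API

Orientations are given as a unit quaternion [w, x, y, z].
In Python, from plant import env, viewer gives the robot as it stands.
- The arm moves only by the shell command python3 -m crank 'ROWS'. ROWS is text: rows parted by semicolons, each of 7 numbers parted by spaces: the shift along the tool's x, y, z in cm, then the turn, a rotation vector about the tool's x, y, z in degrees, then the gripper's target within -1 to 1 (shut at 1, half-way at 0, fully open at -1). A call has 1 to 5 rows; each row is the pose to reach, as a shift and turn from the pose commanded when the call began, along the tool's axes at that moment; what a row does not reach only later rows make up. A row lasts 1/10 s, in which the tool goes at most 50 mm and 8.59 degrees, less where a joint would pass 70% of its speed; a pose out of reach is approached as far as the arm can. A call with a gripper value outside its range is refused whole. The fingers move at their own pace and stop on an object; the grip force is fixed at half the most. Time passes only in rows, so rows that repeat a pose let the fingers close. It gives the time, the measured TCP pose, the force, the opening and the grip force at its end, in the units of the state.
- env.sense(): the state, without advancing time (a new reading comes with each control period).
- viewer.get_image(name): name is "side" or "top" or "wrist"; returns the picture (400x640x3 uint8, red, green, blue); there is no depth.
- viewer.camera_model(name): a dict with "camera_matrix" (3x3 intrinsics, pixels), "eye" and "attitude" of the camera in the world; the wrist camera has in their place "hand_eye" (4x4, takes a point from camera to tool coordinates, whose origin is the TCP and whose axes are the flange's). Camera axes: x right, y up, looking along -z (the intrinsics and any distortion apply to the point x, -y, -z); pixel columns grow to the right and rows downward; lengths in m; the calibration is good to about 2 mm. A picture is of the moment at which its call begins: read the wrist's pose just before it. camera_model takes no time and is no camera call.
- env.close_job(): hands the job in; it is judged then, once.
The state is a dict: "time": time; "joint_positions": joint angles; "dq": joint speeds; "joint_torque": joint torques, N m; "eef_pos": TCP position; "ee_rot": TCP orientation; "force": force on the tool from outside, world axes, zero at the start; "ft_torque": the same for the moment, N m; "opening": finger opening in m; "finger_force": force on a finger pad.
Only numpy, scipy, OpenCV 4.12 (cv2) and the standard library are available. Lean on these libraries where they do the work, as an engineer would, in place of code of your own. Each camera call takes 0.05 s, during which the arm holds its last target. There are 200 camera calls.

### The job

Lay the pale resin core in the vice's two V saddles, centred end to end and let it settle there without dropping it. Then take the hex key from its wooden block, seat it fully in the recessed hex socket of the sloping screw and, re-gripping as you go, turn the screw clockwise until it comes to its stop, so that the keeper fork reaches across the core. Leave the key standing in the screw, let go, and do not disturb the jar, the cassettes or the knife.

Things in the scene. Friction and masses are not known exactly. Their poses are not given: they have to be found in the camera images.
- core: pale cream resin cylinder, 30 mm diameter, 100 mm long, about 85 g, lying in a low green rack. Origin at its centre; its y axis runs along the cylinder (x and z roll with it)
- rack: green plastic rack, fixed, 70 x 110 x 22 mm, y along the core; origin under its middle. Its two notched supports (12 mm thick, 36 mm either side of the middle) hold the core's axis 30 mm above the board, with 60 mm between them for fingers over a floor 8 mm high. The supports are 22 mm high and reach 24.5 mm either side of the core axis
- cradle (a point): where the core's centre belongs on the vice, 60 mm above the board. The core lies along y (either way round); x points away from the screw, which is beside it, z up. Two aluminium 90 degree V saddles (12 mm thick, tops about 60 mm high, reaching 26 mm to either side of the axis) stand 32 mm either side along y, with 52 mm clear between them over a base plate 12 mm high
- fork_tips (a point): midpoint between the tips of the steel keeper fork; axes as the cradle's. Two flat prongs (9 mm wide, underside 78 mm above the board, 44 mm either side of the middle, 79 mm clear between) and a crossbar 54 mm behind the tips. Open, the tips stand 26 mm short of the core's axis; each rad of the screw moves them 11 mm, ending 10 mm past the axis and 3 mm above the core
- key: straight hex key, about 180 g, upright in a wooden block. Black square handle 26 x 26 mm, 55 to 115 mm above the tip; below it a steel hex shank 17 mm across flats, its last 4 mm rounded to lead in. Origin at the tip, z along the key towards the handle. Handle faces look along x and y; two of the hex flats look along +x and -x
- stand: wooden block for the key, fixed, 70 x 70 x 62 mm, origin under its middle, with an upright 21 mm square hole through it. The key's handle sits on its top with the key's tip 7 mm above the board; lift the key 60 mm to clear it
- socket (a point): centre of the mouth of the hex socket in the screw (turns with it), about 62 mm above the board. z is the screw axis, outwards, 35 degrees from vertical, leaning to the robot's side (along the cradle's -y). Two flats look along +x and -x. 18 mm across flats, 20 mm deep, flat floor; it lies 5 mm below the sloping 66 x 66 mm face, in a 34 mm round bore
- screw (a joint): angle of the screw in rad; grows clockwise looking into the socket; 0 is open, the hard stop is at 3.2, it starts between 0 and 0.3. It takes about 0.06 N m to turn and stays where it is left. The key has about 7 degrees of play either way in the socket
- jar: bystander: specimen jar with white lid, 64 mm diameter, 85 mm tall; origin under its centre
- cassettes: bystander: stack of three green cassettes, 40 x 28 x 21 mm; origin under its centre
- knife: bystander: knife with wooden handle, 280 mm long, lying flat; origin under its middle, x along the blade
There are look-alikes about, which are no part of the job. There is more than one size of the core; the one meant has the size given above. What is shaped like the key but pink or turquoise is not meant.

How it is judged:
On the way, in this order (a step that is already met when the one before it is completed fails the run):
1. the core rests in both saddles, let go, while the fork is still open (x of core in the frame of cradle between -0.004 and 0.004 m and y of core in the frame of cradle between -0.01 and 0.01 m and z of core in the frame of cradle between -0.004 and 0.004 m and angle between the y axis of core and the y axis of cradle, either way round below 0.09 rad and contact force between the fingers and core below 0.1 N and linear speed of core below 0.03 m/s and value of joint screw below 0.6 rad), for 0.2 s.
2. the key is seated in the socket while the fork is still open (z of key in the frame of socket below -0.014 m and distance between key and socket below 0.026 m and angle between the z axis of key and the z axis of socket, either way round below 0.2 rad and value of joint screw below 1.2 rad), for 0.1 s.
At the end, for the whole second after the job is handed in: the screw is turned to at least 3.0 rad (stop at 3.2); the core rests in the saddles, within 4 mm across and in height, 10 mm along its axis and 0.09 rad; the key stands in the socket at least 14 mm deep; both are at rest and let go (value of joint screw above 3 rad and x of core in the frame of cradle between -0.004 and 0.004 m and y of core in the frame of cradle between -0.01 and 0.01 m and z of core in the frame of cradle between -0.004 and 0.004 m and angle between the y axis of core and the y axis of cradle, either way round below 0.09 rad and contact force between the fingers and core below 0.1 N and linear speed of each of core, key below 0.03 m/s and z of key in the frame of socket below -0.014 m and distance between key and socket below 0.026 m and angle between the z axis of key and the z axis of socket, either way round below 0.2 rad and contact force between the fingers and key below 0.1 N); the robot touches nothing.
It fails at once if the core is dropped (moves faster than 0.5 m/s with no finger on it) (contact force between the fingers and core below 0.1 N and linear speed of core above 0.5 m/s).
It fails at once if a bystander is pushed more than 30 mm (distance of any of jar, cassettes, knife from where it was at the start of the episode above 0.03 m).
It also fails if it takes over 61 s, if anything falls off the work surface, if the arm or the gripper's body presses on something with over 40 N, if the wrist force passes 120 N, or if a joint passes its speed limit or range.

## Working session

There is one attempt and no reset: what is moved stays moved. The work goes in short steps, Python scripts to look and compute and a shell command to move; the robot and the scene stay as the last step left them, time stands still between calls to the robot, and variables do not carry over. Pictures are saved under pics/ and viewed, at most 10 in all, crops included, and the job is handed in when it is done.

```bash
ls; mkdir -p pics
python3 - <<'E'
from plant import env, viewer
import cv2,numpy as np
np.set_printoptions(precision=4,suppress=True)
print(env.sense())
ims=[]
for n in("side","top","wrist"):
    print(n,viewer.camera_model(n))
    im=viewer.get_image(n); cv2.imwrite(f"pics/{n}0.png",im[:,:,::-1]);
E
```

```text
pics
{'time': 0.0, 'joint_positions': array([ 1.1672,  0.1165,  1.4423, -0.    ,  1.584 , -0.0379]), 'dq': array([-0.0012,  0.001 ,  0.0012,  0.0003,  0.0006, -0.0007]), 'joint_torque': array([ -0.0029, -73.1986, -63.2499,  -0.0003,   0.0063,  -0.0001]), 'eef_pos': array([0.2414, 0.6302, 0.2305]), 'ee_rot': array([-0.0001,  0.1818,  0.9833, -0.0006]), 'force': array([1.0759, 0.2218, 0.1498]), 'ft_torque': array([ 0.0705, -0.0046,  0.0199]), 'finger_force': 0.0, 'opening': 0.0855397989740969}
side {'camera_matrix': array([[455.7568,   0.    , 324.825 ],
       [  0.    , 455.7568, 200.4584],
       [  0.    ,   0.    ,   1.    ]]), 'eye': array([ 0.4549, -0.8256,  0.8607]), 'attitude': array([ 0.9151,  0.3984, -0.0272, -0.0554])}
top {'camera_matrix': array([[428.1526,   0.    , 315.5218],
       [  0.    , 428.1526, 204.2767],
       [  0.    ,   0.    ,   1.    ]]), 'eye': array([0.4073, 0.0337, 1.1809]), 'attitude': array([ 0.7091,  0.057 , -0.0455, -0.7013])}
wrist {'camera_matrix': array([[304.9834,   0.    , 317.718 ],
       [  0.    , 304.9834, 197.1332],
       [  0.    ,   0.    ,   1.    ]]), 'hand_eye': array([[-0.    ,  0.9624,  0.2715,  0.0688],
       [ 1.    ,  0.0001, -0.0003, -0.0001],
       [-0.0003,  0.2715, -0.9624, -0.1423],
       [ 0.    ,  0.    ,  0.    ,  1.    ]])}
```

View pics/top0.png

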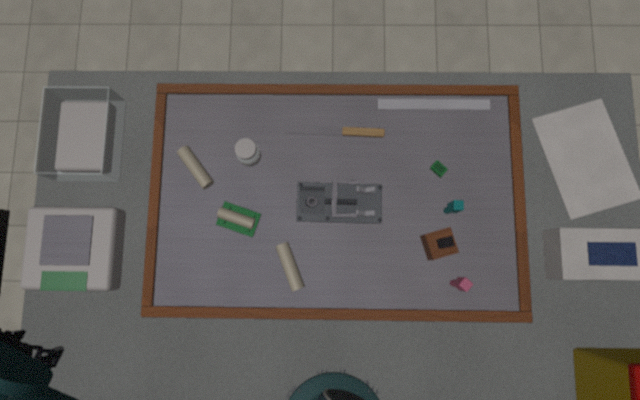

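View pics/side0.png

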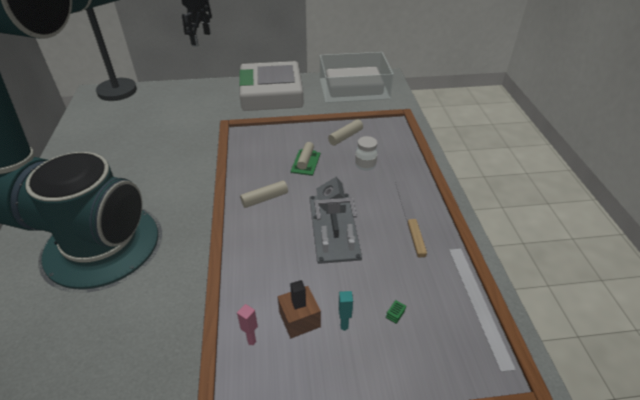

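The pictures show the core in the green rack, at about (236,217) in the top view and (306,155) in the side view. Two longer, bare cylinders lie at (195,166) and (290,266) in the top view; neither is in the rack. The vice is at (340,202), with the screw at (311,201) and the saddles around (367,188) and (367,211). The key is black and stands in the wooden block at (444,242). The pink one (463,284) and the turquoise one (456,206) are decoys. The jar is at (247,151), the cassettes at (439,168) and the knife runs from (290,135) to (383,132). I'll confirm these in one enlarged crop.

```bash
cat > h.py <<'E'
from plant import env, viewer
import cv2,numpy as np
from scipy.spatial.transform import Rotation as R
np.set_printoptions(precision=4,suppress=True)
def q2R(q): return R.from_quat([q[1],q[2],q[3],q[0]]).as_matrix()
def cam(n):
    m=viewer.camera_model(n)
    if n!="wrist": return m["camera_matrix"],np.array(m["eye"]),q2R(m["attitude"])
    s=env.sense(); T=np.eye(4);T[:3,:3]=q2R(s["ee_rot"]);T[:3,3]=s["eef_pos"]
    W=T@m["hand_eye"]; return m["camera_matrix"],W[:3,3],W[:3,:3]
def ray(c,p):
    K,e,A=c; d=np.linalg.solve(K,[p[0],p[1],1.]); return A@np.array([d[0],-d[1],-d[2]])
def plane(c,p,z):
    d=ray(c,p); return c[1]+d*(z-c[1][2])/d[2]
def proj(c,X):
    K,e,A=c; v=A.T@(np.asarray(X)-e); u=K@np.array([v[0],-v[1],-v[2]]); return u[:2]/u[2]
def tri(c1,p1,c2,p2):
    d1,d2=ray(c1,p1),ray(c2,p2); A=np.stack([d1,-d2],1); t=np.linalg.lstsq(A,c2[1]-c1[1],rcond=None)[0]
    a,b=c1[1]+d1*t[0],c2[1]+d2*t[1]; return (a+b)/2,np.linalg.norm(a-b)
def snap(n,name):
    c=cam(n); im=viewer.get_image(n); cv2.imwrite(f"pics/{name}.png",im[:,:,::-1]); np.savez(f"pics/{name}.npz",K=c[0],e=c[1],A=c[2]); return c,im
def load(name):
    z=np.load(f"pics/{name}.npz"); return (z["K"],z["e"],z["A"]),cv2.imread(f"pics/{name}.png")
E
python3 - <<'E'
from h import *
t=cv2.imread("pics/top0.png"); 
def crop(im,x,y,w,h,s=5): return cv2.resize(im[y:y+h,x:x+w],None,fx=s,fy=s,interpolation=cv2.INTER_CUBIC)
a=np.hstack([crop(t,205,195,70,50),crop(t,410,220,70,50)])
b=crop(t,285,170,140,60)
cv2.imwrite("pics/crop.png",np.vstack([a,b]))
c=cam("top"); hsv=cv2.cvtColor(t,cv2.COLOR_BGR2HSV)
m=cv2.inRange(hsv,(12,25,110),(35,130,255)); m[:90]=0;m[310:]=0
n,l,st,ce=cv2.connectedComponentsWithStats(m)
for i in range(1,n):
    if st[i,4]>40:
        r=cv2.minAreaRect(np.argwhere(l==i)[:,::-1].astype(np.float32))
        bp=cv2.boxPoints(r); P=[plane(c,p,.03)[:2] for p in bp]
        print("cream",ce[i],r[1],r[2],plane(c,r[0],.03),np.linalg.norm(P[0]-P[1]),np.linalg.norm(P[1]-P[2]),np.degrees(np.arctan2(*(P[1]-P[0])[::-1])))
for nm,lo,hi in(("green",(45,80,40),(80,255,255)),("wood",(3,90,50),(15,255,200)),("black",(0,0,0),(180,255,40))):
    m=cv2.inRange(hsv,lo,hi);m[:95]=0;m[300:]=0;m[:,:170]=0;m[:,505:]=0
    n,l,st,ce=cv2.connectedComponentsWithStats(m)
    for i in range(1,n):
        if st[i,4]>40:
            r=cv2.minAreaRect(np.argwhere(l==i)[:,::-1].astype(np.float32)); print(nm,ce[i],st[i,4],r,[plane(c,r[0],z)[:2] for z in(.022,.062,.122)])
E
```

```text
cream [ 11.7551 100.1429] (18.243356704711914, 7.9195966720581055) 81.8698959350586 [0.8709 0.9233 0.03  ] 0.022571923137453247 0.05561399784317253 -81.09590727436013
cream [20.2586 96.0517] (16.669872283935547, 10.78638744354248) 78.69007110595703 [0.8757 0.8975 0.03  ] 0.03058481577466859 0.05104972105473806 -77.67060987677294
cream [ 16.4185 153.6339] (37.99999237060547, 107.99998474121094) 0.0 [0.709  0.8841 0.03  ] 0.31266528436679 0.1095053708600445 6.849764683750549
cream [362.8129 130.9   ] (42.042964935302734, 7.984421253204346) 3.5763344764709473 [ 0.7827 -0.0758  0.03  ] 0.023063536430451538 0.11685663880589801 -3.2566379019108775
cream [ 26.1724 148.2414] (11.156638145446777, 12.854387283325195) 75.96376037597656 [0.7275 0.8677 0.03  ] 0.0356069926830011 0.033087262626608244 -74.86833817688914
cream [192.5612 166.1581] (44.65135192871094, 10.814988136291504) 55.304847717285156 [0.678  0.3943 0.03  ] 0.02979444128742054 0.12847800529587788 -53.19865923827784
cream [ 16.8267 211.8667] (16.3186092376709, 15.423076629638672) 84.2894058227539 [0.5495 0.8699 0.03  ] 0.042418930
[... 1297 characters left out ...]
09, -0.2842]), array([ 0.6714, -0.2732]), array([ 0.6573, -0.2568])]
green [239.2602 219.4472] 492 ((238.12059020996094, 218.71585083007812), (38.39584732055664, 24.26946258544922), 19.179006576538086) [array([0.5345, 0.2645]), array([0.5301, 0.2566]), array([0.5235, 0.2446])]
wood [437.9325 243.7759] 607 ((439.087158203125, 243.62384033203125), (25.765527725219727, 30.842008590698242), 73.3007583618164) [array([ 0.4728, -0.2797]), array([ 0.4706, -0.2689]), array([ 0.4672, -0.2527])]
black [444.7879 242.2121] 99 ((445.031982421875, 242.17599487304688), (8.407615661621094, 14.48972225189209), 79.69515228271484) [array([ 0.4769, -0.2958]), array([ 0.4745, -0.2844]), array([ 0.4709, -0.2673])]
```

View pics/crop.png

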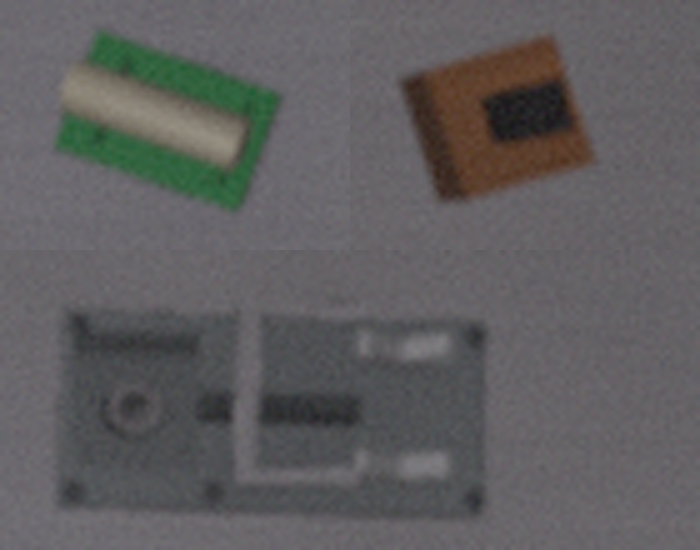

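The crop confirms which is which: the rack core is about 100 mm long, against about 128 mm for the bare ones, and the black-handled key is in the wooden block. Next I move above the core.

```bash
cat >> h.py <<'E'
def down(yaw):
    a=np.radians(yaw); x=np.array([np.cos(a),np.sin(a),0]); z=np.array([0,0,-1.]); return np.stack([x,np.cross(z,x),z],1)
def rel(pos,Rt):
    s=env.sense(); Rc=q2R(s["ee_rot"]); 
    print("rel cm",Rc.T@(np.asarray(pos)-s["eef_pos"])*100,"deg",np.degrees(R.from_matrix(Rc.T@Rt).as_rotvec()),"t",s["time"])
E
python3 - <<'E'
from h import *
rel([.536,.27,.2],down(72.8))
c,_=load("side0") if 0 else (cam("top"),0)
for p in ((366,189),(366,213)): print(plane(c,p,.055))
print(plane(c,(311,201),.06), plane(c,(445,242),.122))
E
```

```text
rel cm [-40.3972 -23.0987   3.0915] deg [-0.042   0.0348 86.2424] t 0.15
[ 0.6141 -0.081   0.055 ]
[ 0.5496 -0.0807  0.055 ]
[0.5795 0.0651 0.06  ] [ 0.4713 -0.2673  0.122 ]
```

```bash
r="-40.4 -23.1 3.1 0 0 86.2 -1"; python3 -m crank '-40.4 -23.1 3.1 0 0 86.2 -1;-40.4 -23.1 3.1 0 0 86.2 -1;-40.4 -23.1 3.1 0 0 86.2 -1;-40.4 -23.1 3.1 0 0 86.2 -1;-40.4 -23.1 3.1 0 0 86.2 -1'; python3 -c "
from h import *
rel([.536,.27,.2],down(72.8))"
```

```text
time: 0.65
eef_pos: [0.4002, 0.4355, 0.2145]
ee_rot: [0.0, 0.532, 0.847, -0.0]
force: [0.4, 1.2, 0.8]
opening: 0.0854
finger_force: 0.0
rel cm [-20.8086   5.0496   1.4463] deg [ 0.0001  0.0005 42.9311] t 0.65
```

```bash
python3 -m crank '-20.8 5.05 1.45 0 0 43 -1;-20.8 5.05 1.45 0 0 43 -1;-20.8 5.05 1.45 0 0 43 -1;-20.8 5.05 1.45 0 0 43 -1;-20.8 5.05 1.45 0 0 43 -1'; python3 -m crank '0 0 0 0 0 0 -1;0 0 0 0 0 0 -1'
python3 - <<'E'
from h import *
rel([.536,.27,.2],down(72.8))
c,im=snap("wrist","w1")
hsv=cv2.cvtColor(im,cv2.COLOR_RGB2HSV)
m=cv2.inRange(hsv,(12,25,90),(35,140,255))
n,l,st,ce=cv2.connectedComponentsWithStats(m)
for i in range(1,n):
    if st[i,4]>300:
        r=cv2.minAreaRect(np.argwhere(l==i)[:,::-1].astype(np.float32))
        bp=cv2.boxPoints(r); P=[plane(c,p,.035)[:2] for p in bp]
        print(r,plane(c,r[0],.035),[np.linalg.norm(P[k+1]-P[k]) for k in(0,1)],[np.degrees(np.arctan2(*(P[k+1]-P[k])[::-1])) for k in (0,1)])
E
```

```text
time: 1.15
eef_pos: [0.5381, 0.2691, 0.1995]
ee_rot: [0.0, 0.806, 0.592, -0.0]
force: [-0.4, 0.6, -0.8]
opening: 0.0853
finger_force: 0.0
time: 1.35
eef_pos: [0.536, 0.2727, 0.2]
ee_rot: [-0.0, 0.802, 0.597, -0.0]
force: [0.5, 0.1, -0.2]
opening: 0.0854
finger_force: 0.0
rel cm [-0.2601  0.0826  0.0035] deg [-0.0245  0.0054  0.4711] t 1.35
((72.64080047607422, 152.19076538085938), (318.0059814453125, 116.02075958251953), 82.01067352294922) [0.3086 0.3715 0.035 ] [np.float64(0.10495535088963752), np.float64(0.31727049051102263)] [np.float64(-9.903887808153762), np.float64(-108.13580184129452)]
((415.13555908203125, 32.494598388671875), (38.76979064941406, 109.10623931884766), 36.38435363769531) [0.6604 0.3791 0.035 ] [np.float64(0.08860853157399058), np.float64(0.03430916794974999)] [np.float64(36.32697579925546), np.float64(-47.589698675016926)]
((320.2972717285156, 181.99412536621094), (27.13353157043457, 96.4522476196289), 1.6602823734283447) [0.5381 0.2705 0.035 ] [np.float64(0.10214890454356342), np.float64(0.026839826497108497)] [np.float64(71.09055784232636), np.float64(-18.363520939214233)]
((262.3783874511719, 315.729736328125), (30.456884384155273, 88.58070373535156), 54.46232223510742) [0.4269 0.1358 0.035 ] [np.float64(0.11132460672645117), np.float64(0.037777908836031805)] [np.float64(21.4054367913327), np.float64(-75.2801765534958)]
```

View pics/w1.png

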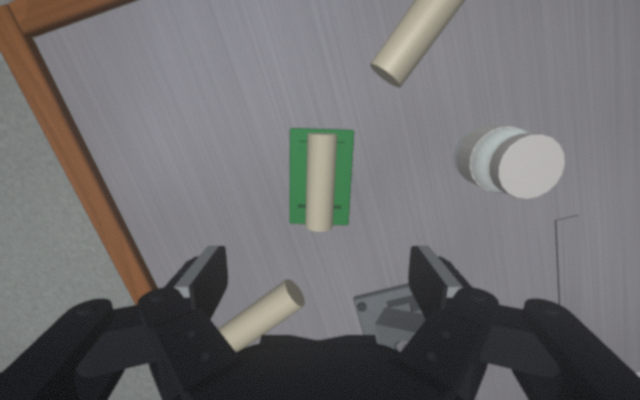

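The wrist view shows the core at (320,182) on the rack, with its ends at rows 133 and 230. It is centred between the fingers and the axis is about 71.3°. Next I descend on it.

```bash
python3 -c "
from h import *
rel([.538,.2705,.014],down(71.5))"
```

```text
rel cm [-0.1963  0.3048 18.6135] deg [-0.0173 -0.0039  1.8215] t 1.4
```

```bash
python3 -m crank '-0.2 0.3 4 0 0 1.8 -1;-0.2 0.3 9 0 0 1.8 -1;-0.2 0.3 13.5 0 0 1.8 -1;-0.2 0.3 16.5 0 0 1.8 -1;-0.2 0.3 18.6 0 0 1.8 -1' | head -2;  python3 -m crank '0 0 0 0 0 0 -1;0 0 0 0 0 0 0.3;0 0 0 0 0 0 0.6;0 0 0 0 0 0 0.6;0 0 0 0 0 0 0.6'; python3 -m crank '0 0 0 0 0 0 1;0 0 0 0 0 0 1;0 0 0 0 0 0 1'
```

```text
time: 1.9
eef_pos: [0.5367, 0.2707, 0.0117]
time: 2.4
eef_pos: [0.5385, 0.2702, 0.0152]
ee_rot: [-0.0, 0.813, 0.583, 0.0]
force: [-16.6, 5.8, 24.8]
opening: 0.028
finger_force: 54.0
time: 2.7
eef_pos: [0.5383, 0.2704, 0.0153]
ee_rot: [-0.0, 0.813, 0.583, 0.0]
force: [-7.1, 2.2, 7.1]
opening: 0.0283
finger_force: 58.6
```

```bash
python3 -m crank '0 0 -1.5 0 0 0 1;0 0 -4 0 0 0 1;0 0 -8 0 0 0 1;0 0 -13 0 0 0 1;0 0 -18 0 0 0 1'; python3 -c "
from h import *
rel([.582,-.08,.2],down(0))"
```

```text
time: 3.2
eef_pos: [0.5381, 0.2695, 0.1972]
ee_rot: [0.0, 0.813, 0.583, 0.0]
force: [-0.2, -0.1, -0.2]
opening: 0.0285
finger_force: 59.7
rel cm [-31.6983  15.3688  -0.2846] deg [ 0.015  -0.0328 71.2974] t 3.2
```

```bash
python3 -m crank '-3 1.5 0 0 0 8 1;-7 3.5 0 0 0 16 1;-11 5.4 0 0 0 24 1;-15 7.3 0 0 0 32 1;-18 8.7 0 0 0 40 1' | head -3;  python3 -c "
from h import *
rel([.582,-.08,.2],down(0))"
```

```text
time: 3.7
eef_pos: [0.5631, 0.069, 0.1956]
ee_rot: [0.0, 0.964, 0.267, 0.001]
rel cm [-6.0367 13.7548 -0.4279] deg [ 0.0422 -0.0824 30.921 ] t 3.7
```

```bash
python3 -m crank '-2 4 0 0 0 8 1;-4 8 0 0 0 16 1;-5 11 0 0 0 23 1;-6 13.5 -0.4 0 0 30 1;-6 13.75 -0.4 0 0 30.9 1' | head -3;  python3 -m crank '0 0 0 0 0 0 1;0 0 0 0 0 0 1' ; python3 -c "
from h import *
rel([.582,-.08,.2],down(0))
snap('wrist','w2'); snap('side','s2'); snap('top','t2')
_,s=load('side0' if 0 else 's2'); _,w=load('w2')
t=cv2.resize(cv2.imread('pics/side0.png')[160:280,270:400],(650,600),interpolation=cv2.INTER_CUBIC); cv2.imwrite('pics/vice_side.png',t)
"
```

```text
time: 4.2
eef_pos: [0.5835, -0.08, 0.1997]
ee_rot: [0.0, 1.0, 0.0, 0.001]
time: 4.4
eef_pos: [0.5832, -0.0766, 0.1986]
ee_rot: [-0.0, 1.0, 0.005, 0.0]
force: [0.3, 1.3, -0.9]
opening: 0.0286
finger_force: 59.7
rel cm [-0.1213  0.3432 -0.1376] deg [-0.0067 -0.0217  0.5241] t 4.4
```

View pics/w2.png

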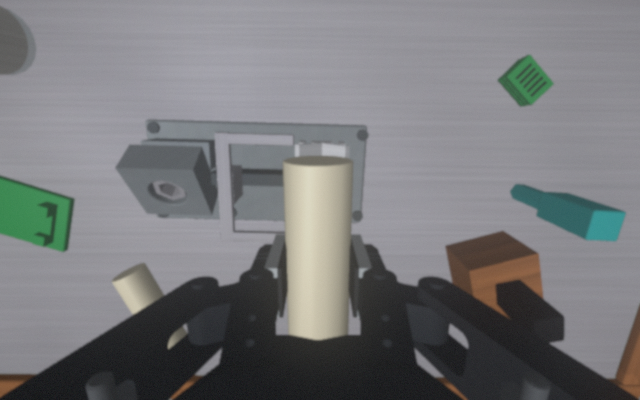

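```bash
python3 -c "
from h import *
_,w=load('w2')
a=cv2.resize(w[112:202,260:380],(800,600),interpolation=cv2.INTER_CUBIC)
t=cv2.imread('pics/top0.png')[180:222,345:385]
b=cv2.resize(t,(400,420),interpolation=cv2.INTER_CUBIC)
s=cv2.imread('pics/side0.png')[185:255,300:367]
d=cv2.resize(s,(400,420),interpolation=cv2.INTER_CUBIC)
a=cv2.resize(w[112:142+12,260:380],(800,280*54//42*1),interpolation=cv2.INTER_CUBIC)[:180] if 0 else cv2.resize(w[130:157,260:380],(800,180),interpolation=cv2.INTER_CUBIC)
o=np.vstack([a,np.hstack([b,d])]); o=np.clip((o.astype(float)-40)*1.7,0,255).astype(np.uint8); cv2.imwrite('pics/z.png',o)"
```

```text
(no output)
```

View pics/z.png

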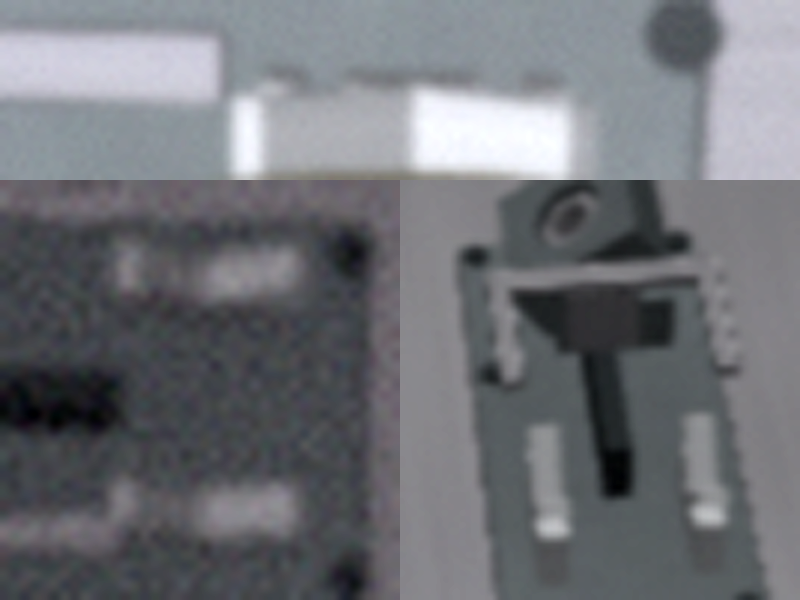

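Run:
```python
from h import *
c,w=load('w2'); t=cam("top"); s=cam("side")
P=lambda n,c,p,z: print(n,plane(c,p,z))
P("w L",c,(299.3,144),.06);P("w R",c,(345.8,144.5),.06);P("w valley",c,(321.8,148),.0388);P("wLout",c,(294.8,144),.06)
P("bolt br",c,(363,135),.012);P("bolt tr2",c,(357,215),.012);P("bolt tl",c,(153,127),.012)
for r0,r1 in((186.5,192),(210.5,215.5)):
    P("t L",t,(356.5,(r0+r1)/2),.06);P("t R",t,(375.2,(r0+r1)/2),.06);P("t valley",t,(364.5,(r0+r1)/2),.0388)
# side: saddle bright end (right tip): crop scale 400/67, origin (300,185), panel offset (400,180)
f=lambda x,y:(300+(x-400)*67/400,185+(y-180)*70/420)
# -y end top of saddle
P("s near x",s,f(543,425),.06);P("s far x",s,f(698,415),.06); P("s near end",s,f(553,520),.06);P("s far end",s,f(708,510),.06)
# core in hand: edges
hsv=cv2.cvtColor(w,cv2.COLOR_BGR2HSV)
m=cv2.inRange(hsv,(12,25,90),(35,140,255));
for r in(170,200,240,300): 
    x=np.where(m[r,270:370])[0]; x=x[(x>5)]+270; print(r,x.min(),x.max())
col=np.where(m[140:345,318])[0]; print(col.min()+140,col.max()+140)
K,e,A=c; print(e); s0=env.sense(); print(s0["eef_pos"])
Rt=down(-.52+.0)
print([proj(c,s0["eef_pos"]+q2R(s0["ee_rot"])@np.array(v)) for v in ((.05,-.015,-.019),(.05,.015,-.019),(.05,0,-.034),(-.05,0,-.034),(.05,0,-.004))])
```

```text
w L [ 0.6231 -0.0594  0.06  ]
w R [ 0.623  -0.1018  0.06  ]
w valley [ 0.6173 -0.0802  0.0388]
wLout [ 0.623  -0.0553  0.06  ]
bolt br [ 0.6283 -0.1241  0.012 ]
bolt tr2 [ 0.5388 -0.1217  0.012 ]
bolt tl [0.6346 0.0973 0.012 ]
t L [ 0.6123 -0.0553  0.06  ]
t R [ 0.6127 -0.1049  0.06  ]
t valley [ 0.6164 -0.0786  0.0388]
t L [ 0.5487 -0.0552  0.06  ]
t R [ 0.5492 -0.1044  0.06  ]
t valley [ 0.5516 -0.0783  0.0388]
s near x [ 0.552  -0.0615  0.06  ]
s far x [ 0.6157 -0.0633  0.06  ]
s near end [ 0.5497 -0.1131  0.06  ]
s far end [ 0.6112 -0.1151  0.06  ]
170 283 351
200 285 350
240 285 350
300 288 347
157 340
[ 0.6513 -0.0759  0.341 ]
[ 0.5832 -0.0763  0.1983]
[array([280.3313, 158.4158]), array([354.1211, 158.4223]), array([317.1657, 164.5428]), array([317.2517, 386.2673]), array([317.275 , 153.5734])]
```

```bash
python3 -c "
from h import *
rel([.5835,-.0795,.12],down(-1.6))"
```

```text
rel cm [0.0294 0.319  7.8317] deg [-0.0045 -0.0032  2.116 ] t 4.55
```

```bash
python3 -m crank '0 0.3 3 0 0 2.1 1;0 0.3 6 0 0 2.1 1;0 0.3 7.8 0 0 2.1 1;0 0.3 7.8 0 0 2.1 1;0 0.3 7.8 0 0 2.1 1';python3 -c "
from h import *
rel([.5835,-.0795,.049],down(-1.6))"
```

```text
time: 5.05
eef_pos: [0.5835, -0.0798, 0.1209]
ee_rot: [0.0, 1.0, -0.014, 0.0]
force: [-0.2, -0.5, -0.7]
opening: 0.0282
finger_force: 59.7
rel cm [ 0.0011 -0.0305  7.1904] deg [-0.0001 -0.0109 -0.0468] t 5.05
```

```bash
python3 -m crank '0 0 2.5 0 0 0 1;0 0 4.5 0 0 0 1;0 0 6 0 0 0 1;0 0 7 0 0 0 1;0 0 7.2 0 0 0 1';python3 -m crank '0 0 0 0 0 0 1;0 0 0.1 0 0 0 1;0 0 0.2 0 0 0 1;0 0 0.2 0 0 0 1'
```

```text
time: 5.55
eef_pos: [0.5833, -0.0801, 0.0478]
ee_rot: [-0.0, 1.0, -0.015, -0.0]
force: [0.0, 0.4, -0.4]
opening: 0.0286
finger_force: 59.7
time: 5.95
eef_pos: [0.5837, -0.0802, 0.0469]
ee_rot: [0.0, 1.0, -0.015, 0.001]
force: [-0.0, 0.6, 1.5]
opening: 0.0284
finger_force: 60.0
```

```bash
python3 -m crank '0 0 0.1 0 0 0 1;0 0 0.2 0 0 0 1;0 0 0.2 0 0 0 1';python3 -m crank '0 0 0.1 0 0 0 1;0 0 0.15 0 0 0 1;0 0 0.15 0 0 0 1'
```

```text
time: 6.25
eef_pos: [0.584, -0.0798, 0.0461]
ee_rot: [-0.0, 1.0, -0.015, 0.001]
force: [-5.4, 5.7, 17.3]
opening: 0.0277
finger_force: 61.8
time: 6.55
eef_pos: [0.5841, -0.0798, 0.0459]
ee_rot: [-0.0, 1.0, -0.015, 0.001]
force: [-14.5, 7.9, 31.8]
opening: 0.0283
finger_force: 63.3
```

```bash
python3 -m crank '0 0 -0.15 0 0 0 1;0 0 -0.15 0 0 0 0.2;0 0 -0.15 0 0 0 0;0 0 -0.15 0 0 0 -0.2;0 0 -0.15 0 0 0 -0.5';python3 -m crank '0 0 0 0 0 0 -0.5;0 0 -1 0 0 0 -0.5;0 0 -4 0 0 0 -0.5;0 0 -8.5 0 0 0 -0.5;0 0 -13 0 0 0 -0.5'; python3 -m crank '0 0 -2 0 0 0 -1;-4 0 -2 0 0 0 -1;-8 0 -2 0 0 0 -1;-8 0 -2 0 0 0 -1;-8 0 -2 0 0 0 -1'
python3 - <<'E'
from h import *
c,im=snap("wrist","w3");t,ti=snap("top","t3")
for nm,c,im,roi in(("w",c,im,(200,440,20,330)),("t",t,ti,(340,400,170,230))):
    hsv=cv2.cvtColor(im,cv2.COLOR_RGB2HSV); m=cv2.inRange(hsv,(12,25,90),(35,140,255))
    n,l,st,ce=cv2.connectedComponentsWithStats(m)
    for i in range(1,n):
        if st[i,4]>150 and roi[0]<ce[i][0]<roi[1] and roi[2]<ce[i][1]<roi[3]:
            r=cv2.minAreaRect(np.argwhere(l==i)[:,::-1].astype(np.float32)); P=[plane(c,p,.065)[:2] for p in cv2.boxPoints(r)]
            print(nm,r,plane(c,r[0],.065),[np.linalg.norm(P[k+1]-P[k]) for k in(0,1)],[np.degrees(np.arctan2(*(P[k+1]-P[k])[::-1])) for k in (0,1)])
cv2.imwrite('pics/w3z.png',np.hstack([cv2.resize(cv2.cvtColor(ti,cv2.COLOR_RGB2BGR)[170:230,285:395],(330*1,180)),np.zeros((180,0,3),np.uint8)]))
big=cv2.imread('pics/w3.png'); big[:180,:330]=cv2.imread('pics/w3z.png'); cv2.imwrite('pics/w3v.png',big)
E
```

```text
time: 7.05
eef_pos: [0.5832, -0.0803, 0.0439]
ee_rot: [0.0, 1.0, -0.015, -0.0]
force: [0.5, -0.0, 0.8]
opening: 0.0635
finger_force: 0.0
time: 7.55
eef_pos: [0.5829, -0.0802, 0.1762]
ee_rot: [-0.0, 1.0, -0.015, -0.0]
force: [0.1, -0.3, 0.9]
opening: 0.0638
finger_force: 0.0
time: 8.05
eef_pos: [0.5032, -0.0779, 0.1954]
ee_rot: [0.0, 1.0, -0.015, 0.001]
force: [0.3, -0.5, 0.7]
opening: 0.0855
finger_force: 0.0
w ((316.0, 94.0), (126.0, 34.0), 90.0) [ 0.5863 -0.079   0.065 ] [np.float64(0.027427042610250554), np.float64(0.10177570767409576)] [np.float64(-91.7160719098501), np.float64(179.04564339013237)]
```

View pics/w3.png

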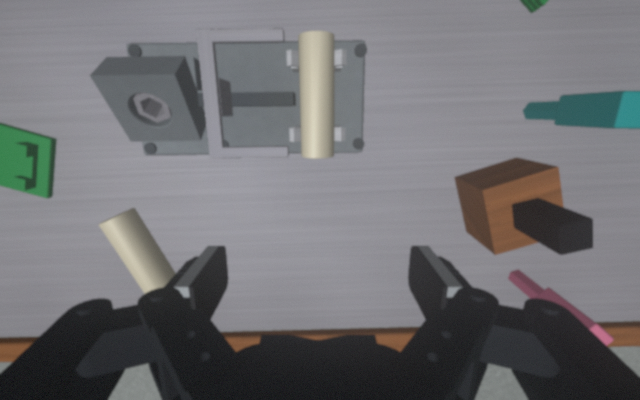

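The wrist view shows the core (300-335, 31-158) lying centred in both saddles (rows 57 and 134). The fork is open, the hex socket is at (152,107) and the key handle top is at about (570,235). Next I hover over the key.

```bash
python3 -c "
from h import *
rel([.471,-.267,.25],down(-1.6))"
```

```text
rel cm [-2.7259 18.9984 -5.5288] deg [ 0.0057 -0.0394 -0.1036] t 8.15
```

```bash
python3 -m crank '0 0 -5.5 0 0 0 -1;-0.5 5 -5.5 0 0 0 -1;-1.3 10 -5.5 0 0 0 -1;-2 15 -5.5 0 0 0 -1;-2.7 19 -5.5 0 0 0 -1' | head -2;python3 -m crank '0 0 0 0 0 0 -1;0 0 0 0 0 0 -1' |head -3
python3 - <<'E'
from h import *
c,im=snap("wrist","w4")
hsv=cv2.cvtColor(im,cv2.COLOR_RGB2HSV)
print(plane(c,(318,197),.122))
for nm,m in (("black",cv2.inRange(hsv,(0,0,0),(180,255,60))),("wood",cv2.inRange(hsv,(3,90,50),(15,255,255)))):
    n,l,st,ce=cv2.connectedComponentsWithStats(m)
    for i in range(1,n):
        if st[i,4]>300 :
            r=cv2.minAreaRect(np.argwhere(l==i)[:,::-1].astype(np.float32)); print(nm,ce[i],st[i],r)
E
```

```text
time: 8.65
eef_pos: [0.4708, -0.2695, 0.249]
time: 8.85
eef_pos: [0.471, -0.2678, 0.2487]
ee_rot: [-0.0, 1.0, -0.016, -0.0]
[ 0.464  -0.2677  0.122 ]
black [325.8748 179.0783] [311 162  29  38 511] ((324.6942138671875, 180.7156524658203), (33.95556640625, 24.459129333496094), 76.60750579833984)
black [317.8721 351.1408] [    0   247   640   153 49851] ((319.5, 323.0), (152.0, 639.0), 90.0)
wood [508.6768 139.9892] [ 470    0   73  300 7510] ((505.3363342285156, 147.39361572265625), (30.008426666259766, 302.36688232421875), 8.45891284942627)
wood [323.8537 167.9357] [ 286  133   76   78 2817] ((323.95001220703125, 171.84999084472656), (62.929317474365234, 62.61309051513672), 71.56504821777344)
wood [314.2904 296.5632] [ 216  284  201   25 3409] ((315.7938537597656, 295.830810546875), (19.181245803833008, 200.1158905029297), 88.46015930175781)
wood [ 62.5802 301.3825] [   0  291  145   23 2175] ((72.0080337524414, 302.2970886230469), (19.290252685546875, 144.54180908203125), 88.45184326171875)
```

View pics/w4.png

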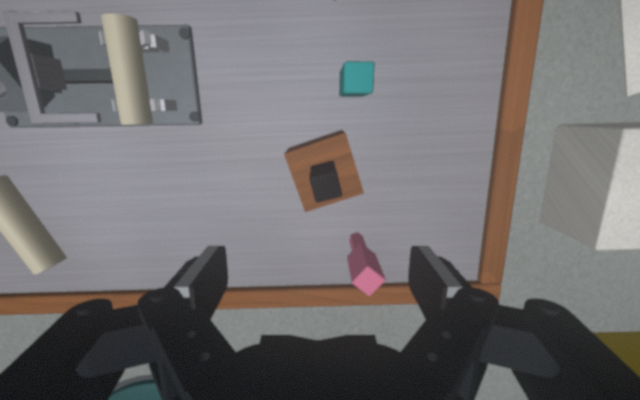

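Run:
```python
from h import *
c,im=load("w4")
a=plane(c,(324.7,180.7),.092); print(a, plane(c,(324,171.85),.045))
for ang in (76.6,71.565):
    v=np.radians(ang); b=plane(c,(324.7+20*np.cos(v),180.7+20*np.sin(v)),.092); print(np.degrees(np.arctan2(b[1]-a[1],b[0]-a[0])))
# silhouette check
for yaw in(-12,-17):
    X=[a+np.r_[(R.from_euler('z',yaw,degrees=True).as_matrix()@np.array([sx,sy,0])*.013)[:2],z-.092] for sx in(-1,1) for sy in(-1,1) for z in(.062,.122)]
    print(cv2.minAreaRect(np.array([proj(c,x) for x in X],np.float32)))
g=cv2.cvtColor(im,cv2.COLOR_BGR2GRAY)[155:207,305:347]
print(np.array2string(g[::2,::2],max_line_width=200))
s=env.sense();print(s["joint_positions"])
```

```text
[ 0.4724 -0.2747  0.092 ] [ 0.4723 -0.2749  0.045 ]
-168.36372521961124
-163.44146045081405
((325.95074462890625, 182.56849670410156), (30.049509048461914, 38.365142822265625), 10.087294578552246)
((325.8123474121094, 182.70338439941406), (31.138452529907227, 38.08084487915039), 15.126883506774902)
[[105 106 106 105 107 106 107 107 111 110 111 110 111 109 110 110 108 107 104 101  98]
 [104 107 106 107 111 108 108 110 112 109 110 107 107 107 107 104 103  98 100  97  96]
 [109 108 111 110 112 112 109 110 110 107 104  99 100  96  96  99  98  98  98 101  99]
 [110 111 108 109 110 108 110 107 101  97  87  79  72  64  73  95 100 100 103 101 103]
 [110 108 106 107 102  99  91  82  72  65  56  55  53  54  62  93 103 101 103 105 104]
 [108 107 103  89  75  65  59  53  53  53  50  52  49  53  58  87 102 105 105 105 107]
 [105 103  97  67  52  50  55  51  52  52  52  53  51  52  54  79 102 106 106 105 106]
 [103 102  94  64  51  52  50  48  53  52  52  50  50  50  55  65  97 103 104 105 107]
 [100 102  93  59  54  53  51  53  50  50  53  51  56  53  52  61  92 107 108 107 108]
 [102 101  84  55
[... 812 characters left out ...]
 57  56  56  58  57  55  58  73  98 100]
 [102 101 103 100  76  60  61  58  61  57  57  56  59  58  58  57  58  58  67  95  98]
 [104 102 102 100  84  62  57  59  58  59  57  58  55  58  56  58  58  62  72  95  99]
 [103 102 104 104  94  62  61  58  59  59  58  58  58  61  63  68  74  83  93 101 103]
 [102 102 104 106  97  73  58  58  56  60  63  70  75  81  89  97 100 104 109 117 124]
 [103 106 105 103 101  83  67  70  77  83  89  96  99 101 104 108 119 131 139 144 146]
 [104 102 102 100 101  98  96  94  97 100 103 105 109 118 127 138 143 146 147 146 145]
 [102 102 100 101  99 102 101 102 106 114 121 131 139 145 147 148 148 147 148 147 146]]
[-0.5627 -0.1799  1.7025  0.0003  1.6201  1.0383]
```

```bash
python3 -m crank '0 0.6 0 0 0 -43 -1;0 0.6 0 0 0 -43 -1;0 0.6 0 0 0 -43 -1;0 0.6 0 0 0 -43 -1;0 0.6 0 0 0 -43 -1'|head -1; python3 -m crank '0 0 0 0 0 -43 -1;0 0 0 0 0 -43 -1;0 0 0 0 0 -43 -1;0 0 0 0 0 -43 -1;0 0 0 0 0 -43 -1'|head -1; python3 -m crank '0 0 0 0 0 -20.1 -1;0 0 0 0 0 -20.1 -1;0 0 0 0 0 -20.1 -1;0 0 0 0 0 -20.1 -1'|head -1;python3 -c "
from h import *
rel([.4725,-.2748,.074],down(104.5))"
```

```text
time: 9.4
time: 9.9
time: 10.3
rel cm [-0.3248  0.0434 17.5291] deg [ 0.0096 -0.002  -0.0092] t 10.3
```

```bash
python3 -m crank '-0.3 0 4 0 0 0 -1;-0.3 0 9 0 0 0 -1;-0.3 0 13 0 0 0 -1;-0.3 0 16 0 0 0 -1;-0.3 0 17.5 0 0 0 -1'|head -2; python3 -m crank '0 0 0 0 0 0 -1;0 0 0 0 0 0 0;0 0 0 0 0 0 0.5;0 0 0 0 0 0 0.5;0 0 0 0 0 0 1'; python3 -m crank '0 0 0 0 0 0 1;0 0 0 0 0 0 1'
```

```text
time: 10.8
eef_pos: [0.4708, -0.2745, 0.0714]
time: 11.3
eef_pos: [0.4717, -0.2761, 0.0752]
ee_rot: [0.001, 0.613, 0.79, 0.0]
force: [1.6, 1.2, 1.8]
opening: 0.0283
finger_force: 1.2
time: 11.5
eef_pos: [0.4718, -0.2761, 0.0752]
ee_rot: [0.001, 0.613, 0.79, 0.0]
force: [0.5, 1.9, 5.6]
opening: 0.0251
finger_force: 58.6
```

```bash
python3 -m crank '0 0 -1 0 0 0 1;0 0 -3 0 0 0 1;0 0 -7 0 0 0 1;0 0 -11 0 0 0 1;0 0 -15 0 0 0 1'; python3 -m crank '0 0 -4 0 0 0 1;0 0 -5 0 0 0 1;0 0 -5 0 0 0 1;0 0 -5 0 0 0 1' | head -2
python3 - <<'E'
from h import *
s=env.sense(); P=s["eef_pos"]; Rc=q2R(s["ee_rot"]); print(s["joint_positions"])
c,w=snap("wrist","w5"); t,ti=snap("top","t5"); sd,si=snap("side","s5")
for n,cc in (("w",c),("top",t),("side",sd)): print(n,[proj(cc,P+Rc@np.array(v)) for v in((0,0,.068),(0,0,.013),(0,0,-.047))])
E
```

```text
time: 12.0
eef_pos: [0.4709, -0.2757, 0.2258]
ee_rot: [-0.0, 0.613, 0.79, -0.0]
force: [0.3, -0.4, -0.7]
opening: 0.0253
finger_force: 61.8
time: 12.4
eef_pos: [0.471, -0.2757, 0.2726]
[-0.5764 -0.1734  1.6587 -0.      1.6582 -0.8266]
w [array([317.7422, 209.6777]), array([317.8637, 240.6473]), array([318.1291, 308.3275])]
top [array([459.0713, 240.1634]), array([467.2314, 238.5383]), array([477.3161, 236.5299])]
side [array([294.9729, 258.1052]), array([293.8177, 238.1359]), array([292.429 , 214.1316])]
```

Run:
```python
from h import *
w=cv2.imread("pics/w5.png")[195:285,270:366]; s=cv2.imread("pics/s5.png")[205:270,270:320]; k=cv2.imread("pics/w3.png")[70:145,90:190]
Z=lambda i,W,H:cv2.resize(i,(W,H),interpolation=cv2.INTER_CUBIC)
a=Z(w,400,375); b=Z(s,288,375); d=Z(k,300,225)
o=np.zeros((600,800,3),np.uint8); o[:375,:400]=a; o[:375,400:688]=b; o[375:,:300]=d
o[375:600,300:800]=Z(cv2.imread("pics/w3.png")[92:122,125:180],500,225)
o=np.clip(o.astype(float)*1.4,0,255).astype(np.uint8); cv2.imwrite("pics/comp.png",o)
```

```text
(no output)
```

View pics/comp.png

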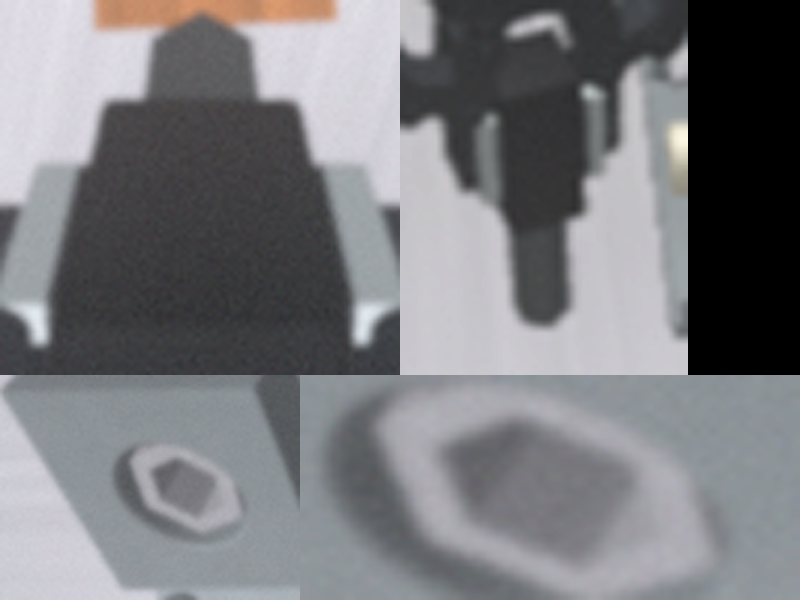

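The composite shows the key tip with a hex corner facing tool +x and flats facing ±tool y, at pixel (318.5,198-219). The key is straight in the grip. The socket is a hex in a pale ring at about (152,108) in w3.

```bash
cat >> h.py <<'E'
yw=np.radians(-1.6); cy=np.array([np.cos(yw),np.sin(yw),0]); cx=np.array([np.sin(yw),-np.cos(yw),0])
zs=-np.sin(np.radians(35))*cy+np.cos(np.radians(35))*np.array([0,0,1.])
def Rs(alpha):
    B=np.stack([cx,np.cross(-zs,cx),-zs],1); return B@R.from_euler('z',alpha,degrees=True).as_matrix()
E
python3 - <<'E'
from h import *
c3,_=load("w3"); M=plane(c3,(152.1,108.1),.062); print("M",M)
v=(M-np.array([.5825,-.0795,.06])); print("cradle frame",v@cx,v@cy)
c5,_=load("w5"); s=env.sense(); P=s["eef_pos"]; Rc=q2R(s["ee_rot"])
for q in((.0098,0,.064),(.0098,0,.068),(.0085,0,.068),(.013,0,.013),(.013,.013,.013),(.013,-.013,.013)): print(q,proj(c5,P+Rc@np.array(q)))
# fork tips from w3, prong ends
for p in((284,35),(289,152)):
    for z in(.078,.084):
        u=plane(c3,p,z)-np.array([.5825,-.0795,.06]); print(z,u@cx,u@cy)
rel(np.array([.58,.065,.062])+zs*.113-.03*Rs(98)[:,0],Rs(98))
E
```

```text
M [0.5791 0.0636 0.062 ]
cradle frame -0.14298250097485785 -0.007353050579725271
(0.0098, 0, 0.064) [317.6993 197.9518]
(0.0098, 0, 0.068) [317.6907 196.4233]
(0.0085, 0, 0.068) [317.691  198.1674]
(0.013, 0, 0.013) [317.8442 218.1069]
(0.013, 0.013, 0.013) [341.9023 218.0909]
(0.013, -0.013, 0.013) [293.7804 218.1228]
0.078 -0.02506076298498697 0.046264290820687344
0.084 -0.02446618649043958 0.044933526024736395
0.078 -0.023660276167889373 -0.04362031864725489
0.084 -0.023098031999746117 -0.04287596320890891
rel cm [30.993  15.0138 10.1062] deg [-24.2926 -28.0354 -63.9066] t 12.55
```

```bash
python3 -m crank '3.5 1.7 0.5 -2.4 -2.8 -6.4 1;7 3.4 1 -4.8 -5.6 -12.8 1;10.5 5 1.5 -7.3 -8.4 -19 1;14 6.8 2 -9.7 -11.2 -25.6 1;17 8.3 3 -12 -14 -32 1'; python3 -c "
from h import *
rel(np.array([.58,.065,.062])+zs*.113-.03*Rs(98)[:,0],Rs(98))"
```

```text
time: 13.05
eef_pos: [0.5096, -0.0888, 0.2436]
ee_rot: [0.159, 0.363, 0.918, 0.008]
force: [0.9, -0.2, -1.8]
opening: 0.0252
finger_force: 61.8
rel cm [10.0931 12.1501  6.204 ] deg [-12.1285 -13.8694 -31.5866] t 13.05
```

```bash
python3 -m crank '2 2.4 1.2 -2.4 -2.8 -6.3 1;4 4.8 2.4 -4.8 -5.6 -12.6 1;6 7.2 3.6 -7.2 -8.4 -19 1;8 9.6 4.9 -9.7 -11.2 -25.3 1;10.1 12.15 6.2 -12.1 -13.9 -31.6 1' | head -3; python3 -m crank '0 0 0 0 0 0 1;0 0 0 0 0 0 1' | head -3;  python3 - <<'E'
from h import *
print(env.sense()["joint_positions"])
rel(np.array([.58,.065,.062])+zs*.113-.03*Rs(98)[:,0],Rs(98))
c,im=snap("wrist","w6"); s=env.sense(); P=s["eef_pos"]; Rc=q2R(s["ee_rot"])
u=proj(c,[.5795,.0645,.062]); print("socket expected",u, "tip",proj(c,P+Rc@np.array([0,0,.068])))
x,y=u.astype(int); g=cv2.cvtColor(im,cv2.COLOR_RGB2GRAY)
h=im[:,:,::-1][max(0,y-75):y+75,max(0,x-100):x+100]; cv2.imwrite("pics/w6c.png",np.clip(cv2.resize(h,(800,600),interpolation=cv2.INTER_CUBIC)*1.3,0,255)); print("crop origin",max(0,x-100),max(0,y-75),h.shape)
E
```

```text
time: 13.55
eef_pos: [0.5394, 0.0614, 0.1707]
ee_rot: [0.3, 0.08, 0.95, 0.016]
time: 13.75
eef_pos: [0.5393, 0.0604, 0.1712]
ee_rot: [0.298, 0.082, 0.951, 0.016]
[ 0.1067 -0.5343  2.1741 -0.1009  0.902  -1.2532]
rel cm [-0.0013  0.1566 -0.0297] deg [-0.1749 -0.2135 -0.2503] t 13.75
socket expected [319.1599 159.3355] tip [317.1058 211.2739]
crop origin 219 84 (150, 200, 3)[ WARN:0@0.218] global loadsave.cpp:1063 imwrite_ Unsupported depth image for selected encoder is fallbacked to CV_8U.
```

View pics/w6c.png

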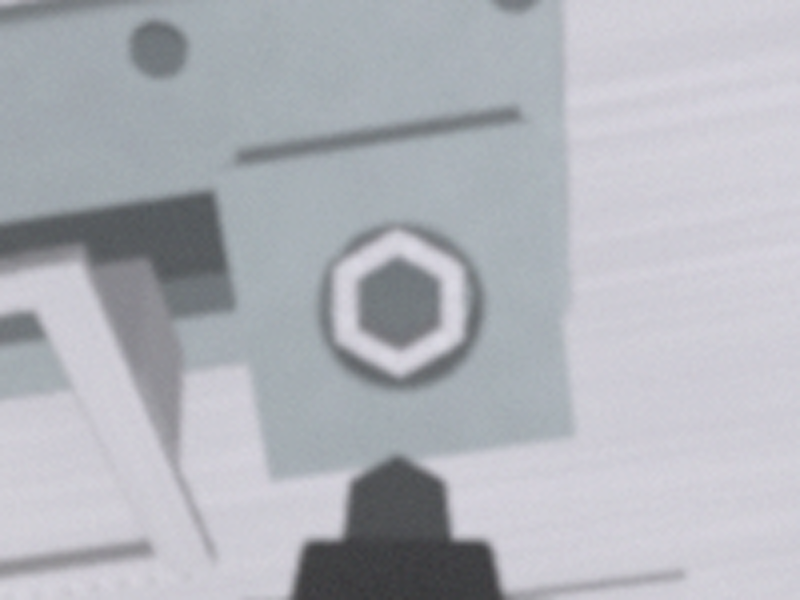

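The socket mouth is at full-image pixel (318.75,159.75), and its flats are already parallel to the key's flats. The key's tip corner is at (318.3,198.3). Next I triangulate the mouth and compute the approach.

Run:
```python
from h import *
c3,_=load("w3");c6,_=load("w6")
p6=(318.75,159.75)
M,e=tri(c3,(152.1,108.1),c6,p6); print("tri",M,e)
M2=plane(c6,p6,.062); print("plane",M2)
s=env.sense(); P=s["eef_pos"]; Rc=q2R(s["ee_rot"])
for m in (M,M2): print("in tool cm",Rc.T@(m-P)*100)
# pale ring blob centre for check
im=cv2.imread("pics/w6.png"); g=cv2.cvtColor(im,cv2.COLOR_BGR2GRAY)[135:185,295:343]
m=(g>np.percentile(g,88)).astype(np.uint8); n,l,st,ce=cv2.connectedComponentsWithStats(m); i=1+np.argmax(st[1:,4]); print(ce[i]+[295,135],st[i])
print("dev of tool z from -zs",Rc.T@(-zs))
```

```text
tri [0.5793 0.0638 0.0623] 0.000718618607298421
plane [0.5799 0.0641 0.062 ]
in tool cm [ 3.0859  0.0985 11.267 ]
in tool cm [ 3.0591  0.1298 11.3227]
[318.7979 158.7199] [  9   8  30  33 282]
dev of tool z from -zs [-0.0026  0.0034  1.    ]
```

```bash
python3 -m crank '1.5 0.07 0 0 0 0 1;3.08 0.07 1 0 0 0 1;3.08 0.07 2.5 0 0 0 1;3.08 0.07 3.5 0 0 0 1;3.08 0.07 3.9 0 0 0 1'; python3 -m crank '0 0 0 0 0 0 1;0 0 0.2 0 0 0 1;0 0 0.4 0 0 0 1;0 0 0.6 0 0 0 1;0 0 0.6 0 0 0 1'; python3 -c "
from h import *
s=env.sense(); print(q2R(s['ee_rot']).T@s['force'])"
```

```text
time: 14.3
eef_pos: [0.538, 0.0644, 0.1225]
ee_rot: [0.299, 0.083, 0.951, 0.016]
force: [-0.3, -0.1, -1.3]
opening: 0.0253
finger_force: 61.9
time: 14.8
eef_pos: [0.5409, 0.0651, 0.1179]
ee_rot: [0.299, 0.082, 0.95, 0.016]
force: [0.5, -0.0, -0.4]
opening: 0.0257
finger_force: 61.9
[-0.14    0.0072  0.6212]
```

```bash
python3 -m crank '0 0 0.2 0 0 0 1;0 0 0.4 0 0 0 1;0 0 0.5 0 0 0 1;0 0 0.5 0 0 0 1'; python3 -c "
from h import *
s=env.sense(); Rc=q2R(s['ee_rot']); print(Rc.T@s['force'], Rc.T@s['ft_torque'], 'mouth in tool cm',Rc.T@(np.array([.5796,.064,.0622])-s['eef_pos'])*100)"
```

```text
time: 15.2
eef_pos: [0.5438, 0.065, 0.1138]
ee_rot: [0.299, 0.082, 0.95, 0.016]
force: [0.1, 0.9, -1.8]
opening: 0.0253
finger_force: 61.8
[1.1146 0.7087 1.4807] [ 0.115   0.2468 -0.0354] mouth in tool cm [0.0155 0.0169 6.2788]
```

```bash
python3 -m crank '0 0 0.3 0 0 0 1;0 0 0.6 0 0 0 1;0 0 0.8 0 0 0 1;0 0 0.8 0 0 0 1';python3 -m crank '0 0 0.2 0 0 0 1;0 0 0.4 0 0 0 1;0 0 0.5 0 0 0 1;0 0 0.5 0 0 0 1'; python3 -c "
from h import *
s=env.sense(); Rc=q2R(s['ee_rot']); print(Rc.T@s['force'], Rc.T@s['ft_torque'], 'mouth in tool cm',Rc.T@(np.array([.5796,.064,.0622])-s['eef_pos'])*100)"
```

```text
time: 15.6
eef_pos: [0.5484, 0.0648, 0.107]
ee_rot: [0.299, 0.082, 0.95, 0.016]
force: [1.0, 0.1, -1.5]
opening: 0.0253
finger_force: 61.8
time: 16.0
eef_pos: [0.5512, 0.0647, 0.1031]
ee_rot: [0.299, 0.082, 0.95, 0.016]
force: [1.3, 0.4, -1.0]
opening: 0.0251
finger_force: 61.9
[-0.403   0.4735  1.5233] [ 0.1279  0.135  -0.0281] mouth in tool cm [0.0129 0.0196 4.977 ]
```

```bash
python3 -m crank '0 0 0.1 0 0 0 1;0 0 0.2 0 0 0 1;0 0 0.2 0 0 0 1';python3 -c "
from h import *
s=env.sense(); Rc=q2R(s['ee_rot']); print(Rc.T@s['force'], Rc.T@s['ft_torque'], 'mouth in tool cm',Rc.T@(np.array([.5796,.064,.0622])-s['eef_pos'])*100, s['joint_positions'])"
```

```text
time: 16.3
eef_pos: [0.5524, 0.0647, 0.1016]
ee_rot: [0.299, 0.082, 0.95, 0.016]
force: [1.0, -0.1, -1.4]
opening: 0.0256
finger_force: 61.9
[-0.0415 -0.0412  1.6964] [ 0.0972  0.1922 -0.0484] mouth in tool cm [0.0201 0.0132 4.785 ] [ 0.1144 -0.4392  2.2295 -0.1229  0.7512 -1.2197]
```

```bash
python3 -m crank '0 0 0 0 0 6 1;0 0 0 0 0 13 1;0 0 0 0 0 20 1;0 0 0 0 0 27 1;0 0 0 0 0 34 1';python3 -c "
from h import *
s=env.sense(); Rc=q2R(s['ee_rot']); print(Rc.T@s['force'], Rc.T@s['ft_torque'], 'mouth in tool cm',Rc.T@(np.array([.5796,.064,.0622])-s['eef_pos'])*100, s['joint_positions'][5], Rc.T@-zs)"
```

```text
time: 16.8
eef_pos: [0.5523, 0.0644, 0.1016]
ee_rot: [0.281, 0.359, 0.884, 0.103]
force: [1.0, -4.3, -0.7]
opening: 0.0255
finger_force: 61.8
[-3.3128 -2.794   1.2268] [ 0.8974 -0.4299 -0.0526] mouth in tool cm [0.0506 0.0296 4.7929] -0.6213143802187826 [0.0008 0.0038 1.    ]
```

```bash
python3 -m crank '0 0 0 0 0 8 1;0 0 0 0 0 16 1;0 0 0 0 0 24 1;0 0 0 0 0 32 1;0 0 0 0 0 40 1' | sed -n '2p;4p'; python3 -m crank '0 0 0 0 0 8 1;0 0 0 0 0 16 1;0 0 0 0 0 24 1;0 0 0 0 0 32 1;0 0 0 0 0 40 1'| sed -n '2p;4p'; python3 -c "
from h import *
s=env.sense(); Rc=q2R(s['ee_rot']); print(Rc.T@s['force'], Rc.T@s['ft_torque'], 'mouth in tool cm',Rc.T@(np.array([.5796,.064,.0622])-s['eef_pos'])*100, s['joint_positions'], Rc.T@-zs)
c,im=snap('top','t7'); c,im=snap('side','s7')"
```

```text
eef_pos: [0.5521, 0.0643, 0.1014]
force: [-2.7, -4.2, 1.0]
eef_pos: [0.552, 0.0644, 0.1013]
force: [-4.8, -3.0, 1.4]
[-4.3085 -0.8619 -3.788 ] [ 0.5273 -1.1375 -0.0581] mouth in tool cm [0.06   0.0053 4.7865] [ 0.1142 -0.4395  2.2298 -0.1234  0.7524  0.7756] [0.0044 0.0008 1.    ]
```

```bash
python3 -m crank '0 0 0 0 0 8 1;0 0 0 0 0 16 1;0 0 0 0 0 24 1;0 0 0 0 0 32 1;0 0 0 0 0 40 1' | sed -n '2p;4p'; python3 -m crank '0 0 0 0 0 5 1;0 0 0 0 0 10 1;0 0 0 0 0 15 1;0 0 0 0 0 15 1'| sed -n '2p;4p'; python3 -c "
from h import *
s=env.sense(); Rc=q2R(s['ee_rot']); print(Rc.T@s['force'], Rc.T@s['ft_torque'], s['joint_positions'][5])"; python3 -m crank '0 0 0 0 0 3 1;0 0 0 0 0 6 1;0 0 0 0 0 6 1'| sed -n '2p;4p'; python3 -c "
from h import *
s=env.sense(); Rc=q2R(s['ee_rot']); print(Rc.T@s['force'], Rc.T@s['ft_torque'], s['joint_positions'][5])"
```

```text
eef_pos: [0.5519, 0.0647, 0.1011]
force: [-3.6, 0.4, 0.4]
eef_pos: [0.5519, 0.0648, 0.1011]
force: [-3.9, 0.2, -0.7]
[-3.6532 -0.2419 -1.6573] [ 0.0913 -1.1482  0.0355] 1.731414633076104
eef_pos: [0.552, 0.0648, 0.1012]
force: [-4.8, 1.1, -0.4]
[-4.1956 -0.7345 -2.4413] [ 0.1057 -1.2798  0.0073] 1.8330551344106116
```

```bash
for i in 1 2; do :; done; T='from h import *
s=env.sense(); Rc=q2R(s["ee_rot"]); print(Rc.T@s["force"], Rc.T@s["ft_torque"], s["joint_positions"][5])'; python3 -m crank '0 0 0 0 0 3 1;0 0 0 0 0 3 1'| sed -n '4p'; python3 -c "$T"; python3 -m crank '0 0 0 0 0 3 1;0 0 0 0 0 3 1'| sed -n '4p'; python3 -c "$T"; python3 -m crank '0 0 0 0 0 3 1;0 0 0 0 0 3 1'| sed -n '4p'; python3 -c "$T"
```

```text
force: [-4.3, 1.6, -0.9]
[-4.2354 -1.0274 -1.7161] [ 0.1322 -1.3944 -0.0041] 1.885079817473388
force: [-5.0, 1.5, -0.7]
[-4.6838 -0.6358 -2.2542] [ 0.0635 -1.3718 -0.0126] 1.9374841120716602
force: [-3.9, 1.7, -0.9]
[-4.0144 -0.7966 -1.4629] [ 0.0996 -1.3822 -0.1094] 1.9897427323429127
```

```bash
T='from h import *
s=env.sense(); Rc=q2R(s["ee_rot"]); print(Rc.T@s["force"], Rc.T@s["ft_torque"], s["joint_positions"][5])'; python3 -m crank '0 0 0 0 0 3 1;0 0 0 0 0 3 1'| sed -n '4p'; python3 -c "$T"; python3 -m crank '0 0 0 0 0 3 1;0 0 0 0 0 3 1'| sed -n '4p'; python3 -c "$T
c,im=snap('side','s8');t,it=snap('top','t8')
cv2.imwrite('pics/f.png',np.hstack([cv2.resize(it[165:235,285:395,::-1],(400,300)),cv2.resize(im[160:270,290:380,::-1],(400,300))]))"
```

```text
force: [-4.8, 1.7, -1.0]
[-4.798  -0.2855 -1.8993] [ 0.0436 -1.3083 -0.3296] 2.041882339338348
force: [-4.2, 2.4, -2.6]
[-5.4558 -0.6122 -0.3428] [ 0.0778 -1.4142 -0.5787] 2.093952081949531
```

```bash
python3 -m crank '0 0 0 0 0 -4 1;0 0 0 0 0 -5 1;0 0 0 0 0 -5 1'; python3 -m crank '0 0 0 0 0 0 0.3;0 0 0 0 0 0 0.2;0 0 0 0 0 0 0;0 0 0 0 0 0 -0.3;0 0 0 0 0 0 -0.3'; python3 -m crank '0 0 -0.5 0 0 0 -0.3;0 0 -2 0 0 0 -0.3;0 0 -5 0 0 0 -0.3;0 0 -9 0 0 0 -0.3;0 0 -13 0 0 0 -0.3'; python3 -m crank '0 0 -2 0 0 0 -0.3;0 0 -2 0 0 0 -0.3'|head -3
python3 - <<'E'
from h import *
snap("wrist","w9");snap("top","t9");snap("side","s9")
s=env.sense()
M=np.array([.5796,.064,.0622])
for n in("w9","t9","s9"):
    c,im=load(n); hsv=cv2.cvtColor(im,cv2.COLOR_BGR2HSV)
    print(n,"expect key top/bottom of handle",proj(c,M+zs*.095),proj(c,M+zs*.035),"fork tips",proj(c,np.array([.5825,-.0795,.079])+.01*cx+.044*cy),proj(c,np.array([.5825,-.0795,.079])+.01*cx-.044*cy), "core",proj(c,[.5835,-.0795,.07]))
    for nm,m in (("black",cv2.inRange(hsv,(0,0,0),(180,255,60))),("cream",cv2.inRange(hsv,(12,25,90),(35,140,255)))):
        k,l,st,ce=cv2.connectedComponentsWithStats(m)
        for i in range(1,k):
            if 60<st[i,4]<8000 and 200<ce[i][0]<400 and 20<ce[i][1]<300: print("  ",nm,ce[i],st[i])
E
```

```text
time: 20.5
eef_pos: [0.552, 0.0648, 0.1012]
ee_rot: [-0.029, 0.946, -0.122, 0.298]
force: [-4.1, 2.6, -1.0]
opening: 0.0254
finger_force: 62.2
time: 21.0
eef_pos: [0.5524, 0.0647, 0.1018]
ee_rot: [-0.029, 0.946, -0.124, 0.299]
force: [-0.6, 0.4, 0.8]
opening: 0.0555
finger_force: 0.0
time: 21.5
eef_pos: [0.4767, 0.067, 0.2093]
ee_rot: [-0.029, 0.946, -0.124, 0.298]
force: [0.2, 0.5, 0.4]
opening: 0.0551
finger_force: 0.0
time: 21.7
eef_pos: [0.4663, 0.0677, 0.2286]
ee_rot: [-0.03, 0.945, -0.123, 0.301]
w9 expect key top/bottom of handle [318.9679 198.6492] [318.7172 183.0364] fork tips [441.0015  99.1276] [468.9959 168.7665] core [442.6168 137.9435]
   black [319.2125 191.3202] [ 306  171   28   40 1012]
   cream [384.0181  43.7649] [ 344   26   81   36 1544]
t9 expect key top/bottom of handle [309.6869 217.9953] [310.8027 206.8568] fork tips [370.6311 182.8292] [369.8957 216.2376] core [366.0612 199.4542]
   black [310.6036 211.0721] [305 199  12  24 222]
   black [334.6087 201.6667] [325 199  19   6  69]
   black [305.5881 261.6971] [ 272  237   66   46 1367]
   cream [216.3098  33
[... 465 characters left out ...]
88.8889] [310  83  22  11  72]
   cream [350.7264  88.3396] [337  83  26  11 106]
   cream [390.2155  88.0259] [373  84  34  10 116]
   cream [362.9403 131.3792] [342 126  43  12 385]
   cream [365.5719 198.607 ] [360 184  12  31 313]
s9 expect key top/bottom of handle [307.3087 168.367 ] [320.9617 182.432 ] fork tips [356.4928 226.4528] [319.5671 228.8749] core [337.9169 227.2099]
   black [253.6253 114.7828] [ 220   80   65   72 1892]
   black [315.4667 178.2636] [303 166  27  28 330]
   cream [213.5505 270.3223] [ 197  118   45  282 3497]
   cream [345.4545 131.3636] [329 119  34  26 385]
   cream [263.5641 193.4752] [241 181  46  26 585]
   cream [337.3673 230.7914] [317 224  41  14 441]
```

Run:
```python
from h import *
for n in("w9","t9"):
    c,im=load(n); g=cv2.cvtColor(im,cv2.COLOR_BGR2GRAY).astype(np.float32)
    for y in(.044,-.044):
        xs=np.arange(-.06,.026,.004); p=np.array([proj(c,np.array([.5825,-.0795,.081])+x*cx+y*cy) for x in xs],np.float32)
        print(n,y,cv2.remap(g,p[:,:1],p[:,1:],1).ravel().astype(int))
print(np.round(np.arange(-.06,.026,.004)*1000))
```

```text
w9 0.044 [139 130 138 137 133 132 132 132 130 132 131 130 130 130 130 129 128 127
 140 140 140 139]
w9 -0.044 [113 117 139 139 140 140 138 138 139 139 138 138 139 141 140 137 138 137
 126 140 143 142]
t9 0.044 [ 94  95 106 105 105 110 108 107 101 103 102 103 103 107 108 101 104 108
  97  99  97 102]
t9 -0.044 [ 82  91 106 103 101 103 106 105 102 108 103 102 104 107 110 113 114 106
  84  82  85  87]
[-60. -56. -52. -48. -44. -40. -36. -32. -28. -24. -20. -16. -12.  -8.
  -4.   0.   4.   8.  12.  16.  20.  24.]
```

```bash
python3 -c "
from plant import env
print(env.close_job())"
```

```text
the job is handed in; nothing more can be done
None
```

The job is handed in at about 22 s: the core lies centred in the saddles, the screw is at its stop with the fork tips about 10 mm past the core's axis, and the key stands about 20 mm deep in the socket, let go; the hand-in returned no verdict.

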